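# Move the latched lid to the filled canister and seal it

## Task

The tall canister has just been filled with walnuts and stands open; its lid, which fits both canisters, is still latched on the empty short one. Press the round steel button in the middle of the lid in until it unlatches and springs up, lift the lid off by that button, set it fully home and level in the mouth of the tall canister, and press the button back down so that it stays down. Leave both canisters and the spice jar upright, where they stand.

Things in the scene. Friction and masses are not known exactly. Their poses are not given: they have to be found in the camera images.
- canister_short_mouth (a point): Centre of the mouth, level with the rim, z up, of the empty short canister: plain round white stoneware, 108 mm across, 100 mm tall, mouth 94 mm across inside a lip 7 mm deep, about 0.55 kg, loose on the worktop. At the start it wears the lid.
- canister_tall_mouth (a point): Centre of the mouth, level with the rim, z up, of the tall canister: the same stoneware, 108 mm across, 150 mm tall, same 94 mm mouth and lip, about 0.85 kg, loose, open at the start, walnuts inside up to about 50 mm below the rim. The two canisters may stand either way round, 0.19 to 0.26 m apart.
- lid_seat (a point): Centre of the underside of the lid's flange, z up; with the lid home it lies at the mouth centre. Lid: light-wood disc 112 mm across, 9 mm thick above this point; below, a grey tapered plug (90 mm across, 87 mm at its foot 14 mm down) and a latch housing 50 mm across down to 44 mm. Three tabs in the plug lock it under the canister's lip while the button is down. Loose, 0.2 kg.
- button_top (a point): Centre of the flat top of the lid's round steel button, 43 mm across with edges rounded 4 mm. Latched down, the top stands 7.5 mm above the wooden top of the lid (16.5 mm above lid_seat), too low and round to grasp; sprung up, it stands 27.5 mm above the wood.
- button_grip (a point): A point on the button's axis 13 mm below its top: when the button is up this is the middle of the part that stands out of the lid (a plain upright cylinder, 43 mm across, to be grasped from above across any diameter).
- lid_button (a joint): Button travel, m: 0 latched down, 0.019 to 0.020 sprung up, -0.0073 at its hard stop (top flush with the wood). Push-push latch: pressed from latched to -0.0065 or deeper and let go, it springs up 20 mm within a second; pressed from up to -0.0065 or deeper and let go, it stays at 0; a shallower press changes nothing. Its spring gives 4 N at 0, 2.6 N up; press slowly to the stop with 7 to 15 N.
- spice_jar: Small spice jar with a red cap, 45 mm across, 106 mm tall, origin at the centre of its underside, loose, standing between the canisters: a bystander to be left alone.

How it is judged:
By the outcome, as a careful person would: the job done as asked, in the order asked, and still so for the second after the job is handed in, with the robot touching nothing.
It also fails if it takes over 61 s, if anything falls off the work surface, if the arm or the gripper's body presses on something with over 40 N, if the wrist force passes 120 N, or if a joint passes its speed limit or range.

## Robot

A 6-joint arm with a two-finger parallel gripper is mounted at the origin on a cart in front of the work surface, level with it; the furniture and walls round the work are solid. World frame = base frame: x ahead of the robot, y to its left, z up, the work surface at z = 0. Lengths are in m, angles in rad, forces in N, time in s.
With the tool pointing down it reaches from about 0.325 to 0.9 m from the base axis. Payload 6.1 kg.
Tool frame: the origin (TCP) lies between the finger pads; the fingertips stand 22 mm ahead of it and the grasp point (between the pads) lies 3 mm ahead of it; z points along the fingers, x is the direction in which the jaws open and shut, and the axes are right-handed (so a half turn about z gives the same grasp; the last joint's range is limited). The gripper opens to 85 mm and grips with 20 to 120 N. Pads are 22 mm wide; open, the fingers measure 114 mm over their backs; the gripper's body (76 mm by 85 mm) begins 54 mm behind the grasp point. The pads swing forward as they close: fully open they stand 13 mm farther back than shut.
Start: joints at [1.189, 0.22, 1.526, -0, 1.395, -0.126], TCP at [0.158, 0.605, 0.253] pointing down, gripper open.
Joint ranges: [-2.98, 2.98], [-0.91, 2.08], [0.09, 2.57], [-1.24, 4.39], [0.2, 2.65], [-2.68, 2.68]. Speed limits (rad/s): [2.57, 2.57, 3.01, 3.14, 3.14, 3.14].

## Interface

Orientations are given as [roll, pitch, yaw] about the fixed x, y, z axes, in that order (R = Rz(yaw) Ry(pitch) Rx(roll)).
In Python, from cell import sense, viewer, ctrl gives the robot as it stands. The module is installed in compiled form; this text tells all that it offers.
- The arm moves only by the tool servo_tool, never from a script. Its argument "moves" is a list that holds one entry, the list of rows, each a list of 5 numbers: the opening, from 0 (shut) to 1 (fully open), then the shift along the world's x, y, z in units of 25 mm (1.0 is 25 mm), then the turn about the world's z in rad. In form: [[[hand, dx, dy, dz, yaw], ...]]. A call has 1 to 10 rows; each row shifts and turns the commanded pose from where the row before left it; what a row does not reach is not made up. A row lasts 1/10 s, in which the tool goes at most 50 mm and 8.59 degrees, less where a joint would pass 70% of its speed; a pose out of reach is approached as far as the arm can. A call is refused whole if a number of a shift passes 1 or a number of a turn 0.15, either way. A call with a gripper value outside its range is refused whole. The fingers move at their own pace and stop on an object; the grip force is fixed at half the most. Time passes only in rows, so rows that do not move let the fingers close. It gives the time, the measured TCP pose, the force and the opening at its end, in the units of the state.
- sense(): the state, without advancing time (a new reading comes with each control period).
- viewer.grab_frame(name): name is "side" or "top"; returns (picture, depth): 480x640x3 uint8, red, green, blue; 480x640 float32, m along the optical axis (not along the pixel's ray), 0 where there is no reading.
- viewer.calibration(name): a dict with "fov_y" (degrees; the focal length in pixels is half the picture's height over the tangent of half this angle, whatever the lens; pixels are square), "cx", "cy" (the principal point, pixels), "world_from_camera" (4x4, takes a point from camera to world coordinates). Camera axes: x right, y down, z forward; pixel columns grow to the right and rows downward; lengths in m; the calibration is good to about 2 mm. A picture is of the moment at which its call begins. calibration takes no time and is no camera call.
- ctrl.sign_off(): hands the job in, once; it reports no verdict.
Trained networks look in the newest picture that a camera, given by its name, has taken for a name from the list of things; names that differ only in an ending like _2 or _b are one class to them, and where a whole thing is asked for, a point or a joint stands for the part that bears it (a point fixed in the world has none). Each returns a list of dicts, best first, with "p" (0 to 1); they miss things now and then, are a little off and sometimes report something else, mostly with a low value. They report only what shows in the picture. A call takes as long as a camera call.
- viewer.spot_in(camera, label): "bbox" ([left, top, right, bottom] in pixels, round what is visible of it).
- viewer.masks_of(camera, label): "pixels" (480x640 bool, what is visible of it) and "bbox" ([left, top, right, bottom] in pixels, round what is visible of it).
- viewer.mark_of(camera, label): "point" ([column, row] in pixels: a listed point, or the origin of a listed thing).
The state is a dict: "t": time; "joint_pos": joint angles; "qd": joint speeds; "joint_efforts": joint torques, N m; "eef_pos": TCP position; "eef_rot": TCP orientation; "contact_force": force on the tool from outside, world axes, zero at the start; "ft_torque": the same for the moment, N m; "width": finger opening in m.
Only numpy, scipy, OpenCV 4.12 (cv2) and the standard library are available. Lean on these libraries where they do the work, as an engineer would, in place of code of your own. Each camera call takes 0.05 s, during which the arm holds its last target.

## Working session

There is one attempt and no reset: what is moved stays moved. The work goes in short steps, Python scripts to look and compute and a tool call to move; the robot and the scene stay as the last step left them, time stands still between calls to the robot, and variables do not carry over. Pictures are saved under pics/ and viewed, and the job is handed in when it is done.

Besides the shell and the picture viewer there is one more tool, called after "Request:" as name([rows], argument=value, ...), one row to a line, values as JSON. servo_tool: Moves the arm, as the interface text tells. Its arguments: {"type":"object","properties":{"moves":{"type":"array","items":{"type":"array","items":{"type":"array","items":{"type":"number"}}}}},"required":["moves"]}

```bash
mkdir -p pics; cat > h.py <<'E'
import numpy as np, cv2
from cell import sense, viewer, ctrl
def grab(n,fn=None):
    im,d=viewer.grab_frame(n)
    if fn: cv2.imwrite('pics/'+fn,im[:,:,::-1])
    return im,d
def cal(n):
    c=viewer.calibration(n); f=240/np.tan(np.radians(c['fov_y'])/2); return f,c['cx'],c['cy'],np.array(c['world_from_camera'])
def cloud(n,d):
    f,cx,cy,T=cal(n); v,u=np.mgrid[0:480,0:640]
    P=np.stack([(u-cx)/f*d,(v-cy)/f*d,d],-1)
    return P@T[:3,:3].T+T[:3,3]
def ray(n,uv,z):
    f,cx,cy,T=cal(n); r=T[:3,:3]@np.array([(uv[0]-cx)/f,(uv[1]-cy)/f,1]); o=T[:3,3]
    return o+r*(z-o[2])/r[2]
E
python3 - <<'E'
from h import *
s=sense()
for k,v in s.items(): print(k,np.round(v,4))
for n in ['side','top']:
    im,d=grab(n,n+'0.png'); print(n,cal(n)[3].round(3).tolist(),cal(n)[0])
    for l in ['canister_short_mouth','canister_tall_mouth','lid_seat','button_top','spice_jar']:
        r=viewer.mark_of(n,l)
        print(l,[(np.round(x['point'],1),round(x['p'],2)) for x in r[:3]])
E
```

```text
t 0.0
joint_pos [ 1.1889  0.2212  1.5277 -0.      1.3947 -0.1261]
qd [-0.0008  0.0004 -0.0002  0.0004  0.0004  0.0016]
joint_efforts [-1.30000e-03 -4.96891e+01 -3.89393e+01 -5.00000e-04  1.12000e-02
 -0.00000e+00]
eef_pos [0.1579 0.6041 0.2522]
eef_rot [-3.1413e+00  2.0000e-03  1.3150e+00]
contact_force [-0.4303 -0.1818  0.1551]
ft_torque [-0.0378 -0.0095 -0.0604]
width 0.0854
side [[-0.831, -0.452, 0.324, 0.179], [-0.556, 0.688, -0.466, 0.235], [-0.012, -0.567, -0.824, 0.815], [0.0, 0.0, 0.0, 1.0]] 576.6836372904698
canister_short_mouth []
canister_tall_mouth [(array([274.7, 280.1]), 0.68)]
lid_seat [(array([355.7, 203.1]), 0.74)]
button_top [(array([360., 198.]), 0.69), (array([322.5, 284.8]), 0.21)]
spice_jar [(array([325.1, 288.8]), 0.79)]
top [[-0.006, -0.999, 0.037, 0.441], [-1.0, 0.006, 0.003, -0.148], [-0.003, -0.037, -0.999, 0.95], [0.0, 0.0, 0.0, 1.0]] 497.7167487710242
canister_short_mouth []
canister_tall_mouth [(array([272.3, 256.6]), 0.78)]
lid_seat [(array([394.7, 260.4]), 0.64)]
button_top [(array([395.3, 257.4]), 0.76)]
spice_jar [(array([335.5, 259.5]), 0.87)]
```

View pics/top0.png

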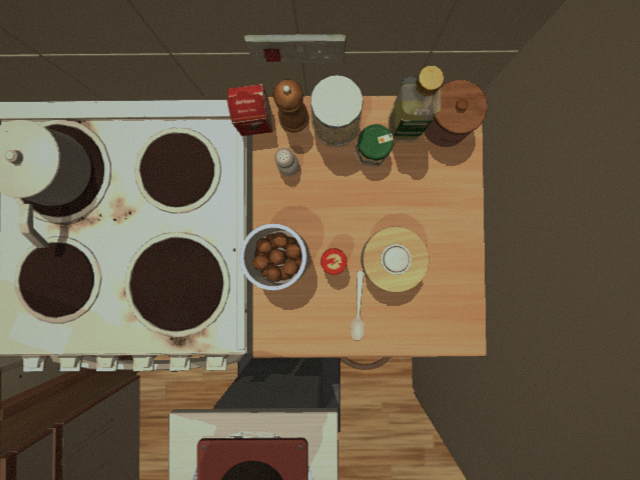

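View pics/side0.png

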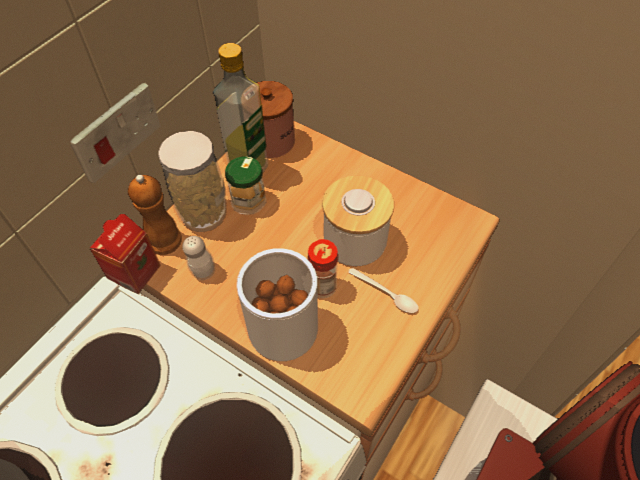

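```bash
python3 - <<'E'
from h import *
for n in ['top','side']:
    im,d=grab(n); P=cloud(n,d); np.save(n+'P.npy',P)
    hsv=cv2.cvtColor(im,cv2.COLOR_RGB2HSV)
    uvs={'top':{'b':(395,257),'t':(272,256),'j':(335,259)},'side':{'b':(360,198),'t':(275,280),'j':(325,289)}}[n]
    for k,uv in uvs.items(): print(n,k,uv,P[uv[1],uv[0]].round(4),im[uv[1],uv[0]])
    for l in ['lid_seat','button_top','canister_tall_mouth','spice_jar']:
        r=viewer.masks_of(n,l)
        if r:
            m=r[0]['pixels']; Q=P[m]; Q=Q[np.isfinite(Q).all(1)]
            print(n,l,round(r[0]['p'],2),r[0]['bbox'],m.sum(),'med',np.median(Q,0).round(4),'zpct',np.percentile(Q[:,2],[2,50,98]).round(4))
E
```

```text
top b (395, 257) [ 0.44   -0.2575  0.1175] [177 186 168]
top t (272, 256) [ 0.4429 -0.0497  0.0985] [109  67  36]
top j (335, 259) [ 0.4372 -0.1574  0.1066] [173 102  69]
top lid_seat 0.9 [362.4, 225.1, 428.4, 293.4] 3457 med [ 0.4368 -0.2598  0.1099] zpct [0.1057 0.1099 0.1187]
top button_top 0.68 [384.1, 246.5, 411.0, 269.5] 484 med [ 0.4375 -0.2595  0.1167] zpct [0.1132 0.1167 0.1201]
top canister_tall_mouth 0.82 [240.5, 221.8, 312.1, 288.1] 3627 med [ 0.4413 -0.0527  0.0974] zpct [0.0068 0.0974 0.1524]
top spice_jar 0.71 [322.1, 246.4, 345.0, 274.3] 531 med [ 0.4339 -0.1556  0.1067] zpct [0.0953 0.1067 0.1099]
side b (360, 198) [ 0.4356 -0.2613  0.1155] [231 206 181]
side t (275, 280) [ 0.4792 -0.0923  0.0656] [136 113  90]
side j (325, 289) [ 0.4189 -0.1376  0.03  ] [126 101  76]
side lid_seat 0.57 [319.7, 173.7, 394.3, 235.4] 3305 med [ 0.4338 -0.2525  0.108 ] zpct [0.1037 0.108  0.1165]
side button_top 0.89 [346.4, 192.4, 373.7, 210.8] 530 med [ 0.4354 -0.2558  0.1148] zpct [0.1085 0.1148 0.118 ]
side canister_tall_mouth 0.94 [236.5, 249.0, 317.7, 357.8] 7336 med [ 0.4386 -0.0509  0.0988] zpct [0.0181 0.0988 0.1502]
side spice_jar 0.71 [310.3, 235.8, 337.8, 299.1] 1347 med [ 0.4236 -0.1443  0.0974] zpct [0.0014 0.0974 0.1079]
```

The top view shows the lidded short canister at about (395,258), the red-capped jar at (334,261) and the open tall canister with walnuts at (274,257). The side view agrees. Next I'll fit circles to get precise centres.

```bash
cat >> h.py <<'E'
from scipy.optimize import least_squares
def plane_outline(n,mask,z):
    "convex outline of mask projected to plane z"
    c,_=cv2.findContours(mask.astype(np.uint8),cv2.RETR_EXTERNAL,cv2.CHAIN_APPROX_NONE)
    c=max(c,key=cv2.contourArea)[:,0,:]
    return np.array([ray(n,q,z)[:2] for q in c.astype(float)])
def circ(X,r=None):
    c0=X.mean(0)
    if r is None:
        s=least_squares(lambda p:np.hypot(*(X-p[:2]).T)-p[2],[*c0,.05],loss='soft_l1',f_scale=.001); return s.x, np.sqrt(np.mean(s.fun**2))
    s=least_squares(lambda p:np.hypot(*(X-p[:2]).T)-r,c0,loss='soft_l1',f_scale=.001); return s.x,np.sqrt(np.mean(s.fun**2))
E
python3 - <<'E'
from h import *
for n in ['top','side']:
    im,d=grab(n); P=cloud(n,d)
    x,y,z=P[...,0],P[...,1],P[...,2]
    m=(z>.1)&(z<.13)&(np.hypot(x-.437,y+.258)<.065)
    m=cv2.morphologyEx(m.astype(np.uint8),cv2.MORPH_OPEN,np.ones((3,3)))
    print(n,'lid',circ(plane_outline(n,m,.109)), circ(plane_outline(n,m,.109),.056))
    top=P[m>0]; t=top[(np.hypot(top[:,0]-.437,top[:,1]+.258)>.03)&(np.hypot(top[:,0]-.437,top[:,1]+.258)<.05)]; print('wood z',np.median(t[:,2]))
    bt=viewer.masks_of(n,'button_top')
    if bt: print('button',circ(plane_outline(n,bt[0]['pixels'],.1145)),)
    m=((z>.143)&(z<.16)&(np.hypot(x-.44,y+.05)<.07))
    print('rim z',np.median(z[m]),m.sum(),circ(np.c_[x[m],y[m]]),circ(np.c_[x[m],y[m]],.0505))
    m=cv2.morphologyEx(m.astype(np.uint8),cv2.MORPH_CLOSE,np.ones((3,3)))
    print('rim outline',circ(plane_outline(n,m,.150)),circ(plane_outline(n,m,.15),.054))
E
```

```text
top lid (array([ 0.43687013, -0.25995369,  0.05481286]), np.float64(0.0007329579603966536)) (array([ 0.4368621 , -0.25996233]), np.float64(0.0014413031988354623))
wood z 0.10968494734627277
button (array([ 0.43684709, -0.26059136,  0.02088888]), np.float64(0.0005596365048111369))
rim z 0.15027887457740596 871 (array([ 0.44206722, -0.0577248 ,  0.05016832]), np.float64(0.0020560236440598967)) (array([ 0.44206635, -0.05772863]), np.float64(0.0020826247274804304))
rim outline (array([ 0.44207691, -0.05753063,  0.05294195]), np.float64(0.0004456510199325145)) (array([ 0.44207722, -0.05753   ]), np.float64(0.001148379650096786))
side lid (array([ 0.43533045, -0.25551933,  0.05575557]), np.float64(0.0009217486768056189)) (array([ 0.43533449, -0.25552443]), np.float64(0.0009632668191090418))
wood z 0.10778193776312961
button (array([ 0.43553531, -0.25597509,  0.02137033]), np.float64(0.0008529112499090484))
rim z 0.1484506172821115 1308 (array([ 0.44157641, -0.05473175,  0.05024989]), np.float64(0.002196923433067867)) (array([ 0.44158749, -0.05475265]), np.float64(0.002210745523251255))
rim outline (array([ 0.4411544 , -0.05424945,  0.05358927]), np.float64(0.0005716634156434806)) (array([ 0.4411664 , -0.05426566]), np.float64(0.0007038735298985439))
```

Request:
servo_tool([
  [[0,1,-1,0,-0.14],[0,1,-1,0,-0.14],[0,1,-1,0,-0.14],[0,1,-1,0,-0.14],[0,1,-1,0,-0.14],[0,1,-1,0,-0.14],[0,1,-1,0,-0.14],[0,1,-1,0,-0.14],[0,1,-1,0,-0.14],[0,1,-1,0,-0.05]],
])

```text
t: 2.3
eef_pos: [0.409, 0.3536, 0.2535]
eef_rot: [-3.141, -0.0, 0.0]
contact_force: [0.8, 0.5, -0.5]
width: -0.0001
```

Request:
servo_tool([
  [[0,0.1,-1,0,0],[0,0.1,-1,0,0],[0,0.1,-1,0,0],[0,0.1,-1,0,0],[0,0.1,-1,0,0],[0,0.1,-1,0,0],[0,0.1,-1,0,0],[0,0.1,-1,0,0],[0,0.1,-1,0,0],[0,0.1,-1,0,0]],
])

```text
t: 3.3
eef_pos: [0.4332, 0.1037, 0.2536]
eef_rot: [-3.142, -0.001, 0.005]
contact_force: [0.3, 0.0, 0.3]
width: 0.0001
```

Request:
servo_tool([
  [[0,0,-1,0,0],[0,0,-1,0,0],[0,0,-1,0,0],[0,0,-1,0,0],[0,0,-1,0,0],[0,0,-1,0,0],[0,0,-1,0,0],[0,0,-1,0,0],[0,0,-1,0,0],[0,0,-1,0,0]],
])

```text
t: 4.3
eef_pos: [0.4331, -0.1464, 0.2535]
eef_rot: [3.141, -0.001, 0.005]
contact_force: [-0.0, 0.6, 0.3]
width: -0.0001
```

Request:
servo_tool([
  [[0,0.08,-1,-0.5,0],[0,0,-1,-1,0],[0,0,-1,-1,0],[0,0,-1,-0.5,0],[0,0,-0.46,0,0],[0,0,0,0,0]],
])

```text
t: 4.9
eef_pos: [0.4352, -0.258, 0.1787]
eef_rot: [3.141, -0.0, 0.003]
contact_force: [0.5, 0.8, 1.1]
width: -0.0003
```

```bash
python3 - <<'E'
from h import *
s=sense();print(s['t'],s['eef_pos'],s['contact_force'])
grab('side','side1.png');grab('top','top1.png')
E
```

```text
4.9 [ 0.43517733 -0.25795573  0.17873019] [0.50955244 0.76068666 1.09549461]
```

```bash
python3 - <<'E'
import cv2
a=cv2.imread('pics/side1.png')[80:320,200:520];b=cv2.imread('pics/top1.png')[140:380,240:560]
cv2.imwrite('pics/c1.png',cv2.resize(cv2.vconcat([a,b]),None,fx=1.25,fy=1.25,interpolation=cv2.INTER_CUBIC))
E
```

```text
(no output)
```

View pics/c1.png

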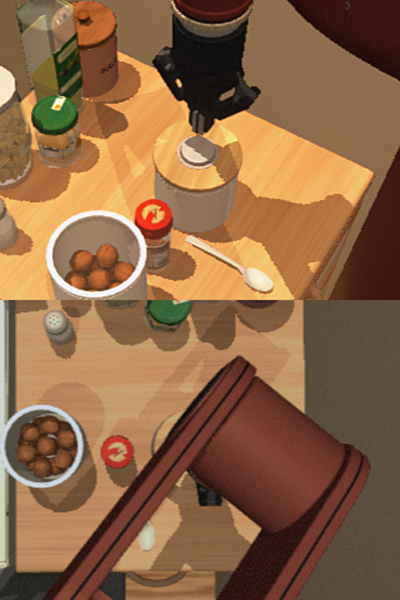

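The closed fingertips are at about side pixel (360,182), just above the button, and the top view is blocked by the arm. I'll check the tip against the side calibration while descending.

```bash
python3 - <<'E'
from h import *
im,d=grab('side');P=cloud('side',d)
x,y,z=P[...,0],P[...,1],P[...,2]
m=(np.hypot(x-.436,y+.257)<.03)&(z>.14)&(z<.175)
Q=P[m];print(m.sum(),Q.min(0),Q.max(0),np.median(Q,0))
v,u=np.nonzero(m);print(u.min(),u.max(),v.min(),v.max())
f,cx,cy,T=cal('side');p=np.linalg.inv(T)@np.array([.4352,-.258,.157,1]);print(p[0]/p[2]*f+cx,p[1]/p[2]*f+cy)
E
```

```text
114 [ 0.42142755 -0.26338328  0.1562278 ] [ 0.44908328 -0.24373968  0.17493942] [ 0.43165357 -0.24711935  0.16865295]
350 370 174 188
360.53284090145314 182.1312856430363
```

Request:
servo_tool([
  [[0,0.03,0,-0.6,0],[0,0,0,-0.5,0],[0,0,0,-0.2,0],[0,0,0,0,0]],
])

```text
t: 5.45
eef_pos: [0.4354, -0.2559, 0.145]
eef_rot: [-3.14, 0.001, 0.006]
contact_force: [-0.2, 0.4, 0.4]
width: 0.0
```

Request:
servo_tool([
  [[0,0,0,-0.1,0],[0,0,0,-0.08,0],[0,0,0,-0.08,0],[0,0,0,-0.04,0],[0,0,0,0,0]],
])

```text
t: 5.95
eef_pos: [0.4359, -0.2569, 0.1385]
eef_rot: [3.142, -0.0, 0.005]
contact_force: [-0.3, 1.7, 1.1]
width: 0.0001
```

Request:
servo_tool([
  [[0,0,0,-0.04,0],[0,0,0,-0.04,0],[0,0,0,-0.04,0],[0,0,0,0,0]],
])

```text
t: 6.35
eef_pos: [0.436, -0.2569, 0.1354]
eef_rot: [3.141, -0.0, 0.005]
contact_force: [-1.6, -0.1, 4.1]
width: -0.0
```

Request:
servo_tool([
  [[0,0,0,-0.04,0],[0,0,0,-0.04,0],[0,0,0,-0.04,0],[0,0,0,0,0]],
])

```text
t: 6.75
eef_pos: [0.436, -0.2569, 0.1325]
eef_rot: [3.141, -0.0, 0.005]
contact_force: [-2.6, 0.8, 6.3]
width: 0.0001
```

Request:
servo_tool([
  [[0,0,0,-0.03,0],[0,0,0,0,0]],
])

```text
t: 6.95
eef_pos: [0.436, -0.2569, 0.1318]
eef_rot: [3.141, -0.0, 0.005]
contact_force: [-1.8, 0.9, 6.1]
width: 0.0003
```

Request:
servo_tool([
  [[0,0,0,-0.02,0],[0,0,0,-0.02,0],[0,0,0,0,0]],
])

```text
t: 7.25
eef_pos: [0.436, -0.257, 0.1312]
eef_rot: [3.141, -0.0, 0.005]
contact_force: [-3.6, 2.7, 9.6]
width: -0.0002
```

Request:
servo_tool([
  [[0,0,0,-0.02,0],[0,0,0,0,0]],
])

```text
t: 7.45
eef_pos: [0.436, -0.257, 0.1312]
eef_rot: [3.141, -0.0, 0.005]
contact_force: [-4.2, 2.4, 12.0]
width: -0.0001
```

Request:
servo_tool([
  [[0,0,0,0.1,0],[0,0,0,0.3,0],[0,0,0,0.6,0],[0,0,0,0.8,0],[1,0,0,0.5,0],[1,0,0,0.3,0],[1,0,0,0,0],[1,0,0,0,0]],
])

```text
t: 8.25
eef_pos: [0.4356, -0.2566, 0.1944]
eef_rot: [-3.141, 0.001, 0.005]
contact_force: [-0.1, 1.1, -0.1]
width: 0.0581
```

```bash
python3 - <<'E'
from h import *
s=sense();print(s['t'],s['eef_pos'],s['width'],s['contact_force'])
im,d=grab('side','side2.png');P=cloud('side',d)
r=viewer.masks_of('side','button_top')
for q in r: print(q['p'],q['bbox'],np.percentile(P[q['pixels']][:,2],[5,50,95]))
if r:
    print(circ(plane_outline('side',r[0]['pixels'],.1365)))
m=viewer.masks_of('side','lid_seat'); print([(q['p'],q['bbox']) for q in m])
cv2.imwrite('pics/c2.png',cv2.resize(im[80:320,200:520,::-1],None,fx=2,fy=2))
E
```

```text
8.25 [ 0.43562235 -0.25660508  0.19439397] 0.058117900209881224 [-0.09044268  1.12457001 -0.05786721]
0.79 [346.0, 183.3, 374.1, 212.1] [0.11203569 0.12958105 0.13214718]
(array([ 0.43076971, -0.24649034,  0.02521565]), np.float64(0.0027599475313578033))
[(0.95, [321.2, 173.8, 393.6, 233.9])]
```

View pics/c2.png

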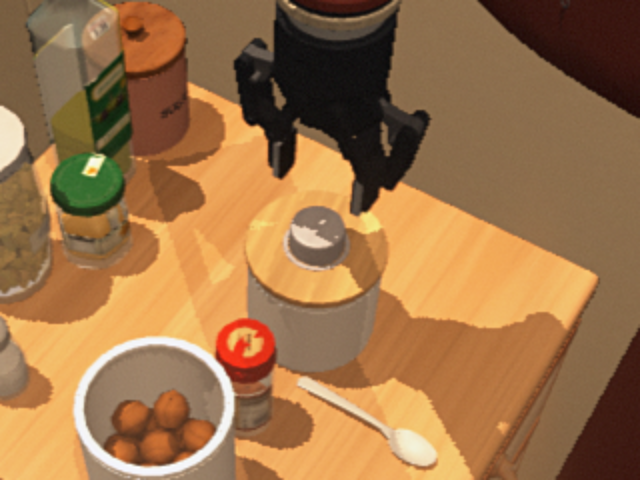

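Request:
servo_tool([
  [[1,0,0,0,0],[1,0,0,0,0],[1,0,0,-0.4,0],[1,0,0,-0.6,0],[1,0,0,-0.6,0],[1,0,0,-0.5,0],[1,0,0,-0.3,0],[1,0,0,0,0]],
])

```text
t: 9.2
eef_pos: [0.4351, -0.2562, 0.1335]
eef_rot: [-3.14, 0.002, 0.005]
contact_force: [-1.3, -0.2, 0.1]
width: 0.0853
```

Request:
servo_tool([
  [[0.4,0,0,0,0],[0.4,0,0,0,0],[0.4,0,0,0,0],[0,0,0,0,0],[0,0,0,0,0],[0,0,0,0,0],[0,0,0,0,0]],
])

```text
t: 9.9
eef_pos: [0.4364, -0.2572, 0.1356]
eef_rot: [3.141, -0.001, 0.005]
contact_force: [2.0, -0.5, 2.8]
width: 0.0411
```

Request:
servo_tool([
  [[0,0,0,0,0],[0,0,0,0.1,0],[0,0,0,0.1,0],[0,0,0,0.1,0],[0,0,0,0.1,0],[0,0,0,0.1,0],[0,0,0,0,0]],
])

```text
t: 10.6
eef_pos: [0.4357, -0.2567, 0.1475]
eef_rot: [-3.141, 0.0, 0.005]
contact_force: [0.1, -1.1, -4.9]
width: 0.0412
```

```bash
python3 - <<'E'
from h import *
s=sense();print(s['t'],s['eef_pos'],s['width'],s['contact_force'])
im,d=grab('side')
cv2.imwrite('pics/c3.png',cv2.resize(im[80:320,200:520,::-1],None,fx=2,fy=2))
E
```

```text
10.6 [ 0.43570222 -0.2567178   0.14749533] 0.04121752414448196 [ 0.12089705 -1.07099123 -4.89094972]
```

View pics/c3.png

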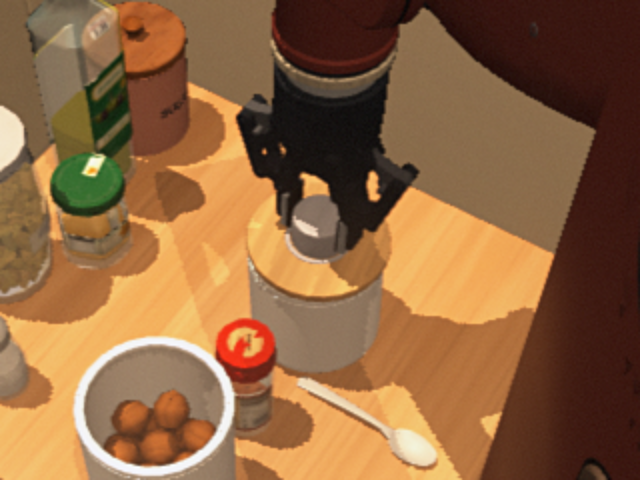

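```bash
cat >> h.py <<'E'
def lidz(n='side',fn=None):
    im,d=grab(n,fn);P=cloud(n,d); r=viewer.masks_of(n,'lid_seat')
    if not r: print('no lid');return
    Q=P[r[0]['pixels']];print('lid p',r[0]['p'],r[0]['bbox'],'z',np.percentile(Q[:,2],[10,25,50,75,90]).round(4))
    k=(abs(Q[:,2]-np.median(Q[:,2]))<.006); A=np.c_[Q[k][:,:2],np.ones(k.sum())]
    c=np.linalg.lstsq(A,Q[k][:,2],rcond=None)[0]; print('tilt xy',c[:2].round(4))
    return im,d,P,r[0]['pixels']
E
python3 - <<'E'
from h import *
print(sense()['contact_force']);lidz()
E
```

```text
[ 0.27170409  0.54807807 -5.08353464]
lid p 0.8 [321.9, 171.3, 395.2, 231.8] z [0.116  0.1173 0.1185 0.1208 0.1452]
tilt xy [ 0.0066 -0.0133]
```

Request:
servo_tool([
  [[0,0,0,0.15,0],[0,0,0,0.15,0],[0,0,0,0.15,0],[0,0,0,0.15,0],[0,0,0,0,0]],
])

```text
t: 11.25
eef_pos: [0.4365, -0.2573, 0.1638]
eef_rot: [3.14, -0.002, 0.005]
contact_force: [0.5, 0.2, -2.0]
width: 0.0412
```

```bash
python3 - <<'E'
from h import *
print(sense()['contact_force']);im,d,P,m=lidz()
cv2.imwrite('pics/c4.png',cv2.resize(im[80:320,200:520,::-1],None,fx=2,fy=2))
E
```

```text
[ 0.48036525  0.20964742 -2.03865742]
lid p 0.67 [321.2, 165.5, 396.1, 225.6] z [0.1324 0.1337 0.1349 0.1374 0.1615]
tilt xy [ 0.0038 -0.0066]
```

View pics/c4.png

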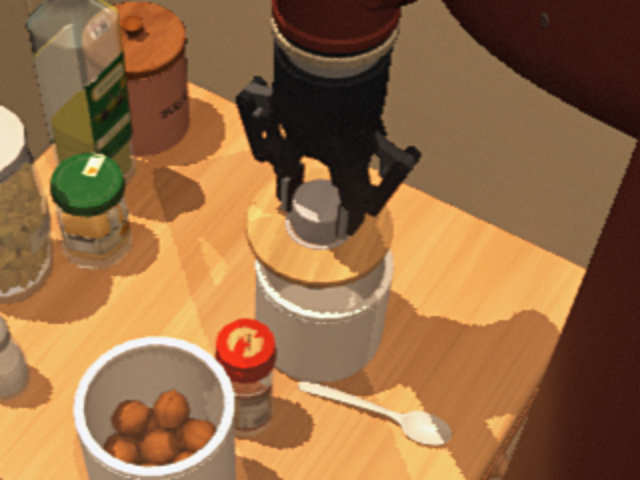

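Request:
servo_tool([
  [[0,0,0,0.4,0],[0,0,0,0.5,0],[0,0,0,0.5,0],[0,0,0,0.6,0],[0,0,0,0.7,0],[0,0,0,0.7,0],[0,0,0,0.4,0],[0,0,0,0.2,0],[0,0,0,0,0]],
])

```text
t: 12.25
eef_pos: [0.4362, -0.257, 0.2634]
eef_rot: [3.141, -0.001, 0.005]
contact_force: [-0.0, 0.1, -1.7]
width: 0.0411
```

Request:
servo_tool([
  [[0,0,0.4,0,0],[0,0.03,0.8,0,0],[0,0.03,1,0,0],[0,0.03,1,0,0],[0,0.03,1,0,0],[0,0.03,1,0,0],[0,0.03,1,0,0],[0,0.04,0.9,0,0],[0,0,0.6,0,0],[0,0,0.4,0,0]],
])

```text
t: 13.25
eef_pos: [0.4406, -0.0526, 0.2615]
eef_rot: [-3.141, 0.002, 0.006]
contact_force: [0.1, 1.0, -1.9]
width: 0.0415
```

Request:
servo_tool([
  [[0,0,0,0,0],[0,0,0,0,0]],
])

```text
t: 13.45
eef_pos: [0.4412, -0.0544, 0.2622]
eef_rot: [3.141, 0.001, 0.005]
contact_force: [1.1, 0.6, -2.0]
width: 0.0408
```

```bash
python3 - <<'E'
from h import *
s=sense();print(s['t'],s['eef_pos'],s['eef_rot'],s['width'],s['contact_force'])
R=lidz('side','side5.png')
im,d,P,m=R
print('lid outline', circ(plane_outline('side',m,.235)), circ(plane_outline('side',m,.236),.056))
R=lidz('top','top5.png')
a=cv2.imread('pics/side5.png')[80:400,160:520];b=cv2.imread('pics/top5.png')[140:460,200:560]
cv2.imwrite('pics/c5.png',cv2.hconcat([a,b]))
# short rim from side & top
for n in ['side','top']:
    im,d=grab(n);P=cloud(n,d);x,y,z=P[...,0],P[...,1],P[...,2]
    mm=(z>.09)&(z<.108)&(np.hypot(x-.437,y+.258)<.065)
    print(n,mm.sum(),circ(P[mm][:,:2]), circ(plane_outline(n,mm,.1)))
    mm=(z>.143)&(z<.156)&(np.hypot(x-.44,y+.056)<.07)
    print(n,'tall',mm.sum(), circ(plane_outline(n,mm,.15),.054) if mm.sum()>50 else 0)
E
```

```text
13.45 [ 0.44115349 -0.05439926  0.26216064] [3.14140019e+00 7.32714293e-04 5.49247074e-03] 0.04080860217931241 [ 1.06849193  0.60065881 -2.00824687]
lid p 0.57 [224.2, 212.2, 320.1, 290.9] z [0.2317 0.2326 0.2335 0.2348 0.26  ]
tilt xy [ 0.0053 -0.0056]
lid outline (array([ 0.43562886, -0.04578128,  0.04923733]), np.float64(0.012860730490484215)) (array([ 0.4377308 , -0.05118573]), np.float64(0.01721170809544622))
lid p 0.8 [286.9, 242.9, 304.8, 287.1] z [0.2336 0.2342 0.235  0.2358 0.2365]
tilt xy [-0.0028  0.0118]
side 998 (array([ 0.42550312, -0.25234959,  0.05036972]), np.float64(0.0021798744453867813)) (array([ 0.42466288, -0.25039571,  0.0541138 ]), np.float64(0.001206657714856242))
side tall 776 (array([ 0.44290817, -0.05641145]), np.float64(0.004179878661379432))
top 789 (array([ 0.4262578 , -0.25543488,  0.05021377]), np.float64(0.00208558373701676)) (array([ 0.42626428, -0.25562353,  0.05301173]), np.float64(0.0004851560255445928))
top tall 28 0
```

View pics/c5.png

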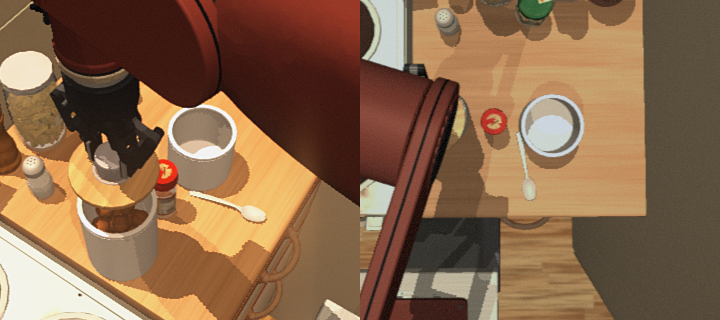

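The side view shows the lid hanging level above the tall canister at crop (115,180). The short canister slid about 11 mm when the lid came free. I'll check the lid's centre before lowering it.

```bash
python3 - <<'E'
from h import *
for n in ['side','top']:
    im,d=grab(n);P=cloud(n,d);x,y,z=P[...,0],P[...,1],P[...,2]
    hsv=cv2.cvtColor(im,cv2.COLOR_RGB2HSV)
    m=(z>.228)&(z<.24)&(np.hypot(x-.4405,y+.054)<.065)&(hsv[...,1]>60)&(im[...,0]>im[...,2]+25)
    zb=np.median(z[m]);print(n,m.sum(),zb)
    # edge pixels: mask pixel whose neighbour is >10mm farther in depth
    far=cv2.dilate(np.where(d>0,d,0).astype(np.float32),np.ones((3,3)))
    e=m&(far-d>.02)
    E=np.argwhere(e)[:,::-1].astype(float)
    X=np.array([ray(n,q,zb)[:2] for q in E])
    print(len(X),circ(X,.0555),circ(X))
    v=im.copy();v[e]=(255,0,255);cv2.imwrite('pics/e_%s.png'%n,cv2.resize(v[150:350,180:440,::-1],None,fx=3,fy=3))
    m=(z>.143)&(z<.156)&(np.hypot(x-.4416,y+.056)<.062)
    X=P[m][:,:2]; r=np.hypot(*(X-[.4416,-.056]).T);X=X[abs(r-.05)<.006]
    print('tall',len(X),circ(X,.0505))
E
```

```text
side 3208 0.233539777363452
183 (array([ 0.43964492, -0.05475631]), np.float64(0.0006078558607357797)) (array([ 0.43954454, -0.05451104,  0.0552007 ]), np.float64(0.0005559179433149678))
tall 782 (array([ 0.44178783, -0.05499773]), np.float64(0.002153223198368557))
top 436 0.23490426688333776
76 (array([ 0.44083773, -0.05723444]), np.float64(0.0005817127157588335)) (array([ 0.44054592, -0.05875522,  0.05410248]), np.float64(0.0005375435260148422))
tall 33 (array([ 0.44218175, -0.06022476]), np.float64(0.000429616118303936))
```

View pics/e_side.png

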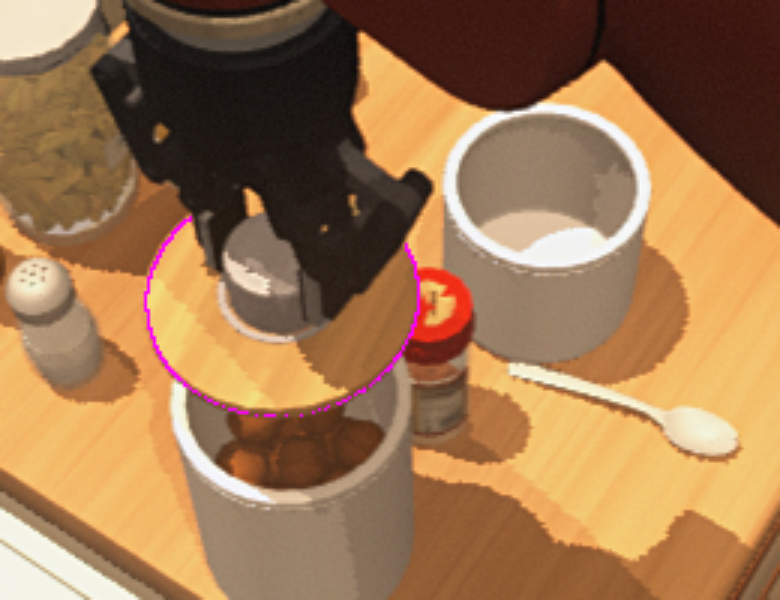

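Request:
servo_tool([
  [[0,0.06,0,-0.3,0],[0,0,0,-0.4,0],[0,0,0,-0.4,0],[0,0,0,-0.4,0],[0,0,0,-0.3,0],[0,0,0,-0.2,0],[0,0,0,0,0],[0,0,0,0,0]],
])

```text
t: 14.65
eef_pos: [0.443, -0.0544, 0.2127]
eef_rot: [3.142, -0.0, 0.005]
contact_force: [0.1, 0.2, -1.4]
width: 0.0406
```

```bash
python3 - <<'E'
from h import *
print(sense()['eef_pos'],sense()['contact_force'])
n='side'
im,d=grab(n);P=cloud(n,d);x,y,z=P[...,0],P[...,1],P[...,2]
hsv=cv2.cvtColor(im,cv2.COLOR_RGB2HSV)
m=(z>.178)&(z<.19)&(np.hypot(x-.4405,y+.054)<.065)&(hsv[...,1]>60)&(im[...,0]>im[...,2]+25)
zb=np.median(z[m]);print(n,m.sum(),zb)
far=cv2.dilate(d.astype(np.float32),np.ones((3,3)))
e=m&(far-d>.012)
X=np.array([ray(n,q,zb)[:2] for q in np.argwhere(e)[:,::-1].astype(float)])
print(len(X),circ(X,.0555),circ(X))
cv2.imwrite('pics/c6.png',cv2.resize(im[150:350,180:440,::-1],None,fx=3,fy=3))
E
```

```text
[ 0.44302322 -0.05437746  0.21270405] [ 0.13750253  0.19742166 -1.44916506]
side 2854 0.1836505815901207
185 (array([ 0.44139346, -0.05436231]), np.float64(0.0006728159796526278)) (array([ 0.44124495, -0.05400932,  0.0550968 ]), np.float64(0.0005887960573151233))
```

View pics/c6.png

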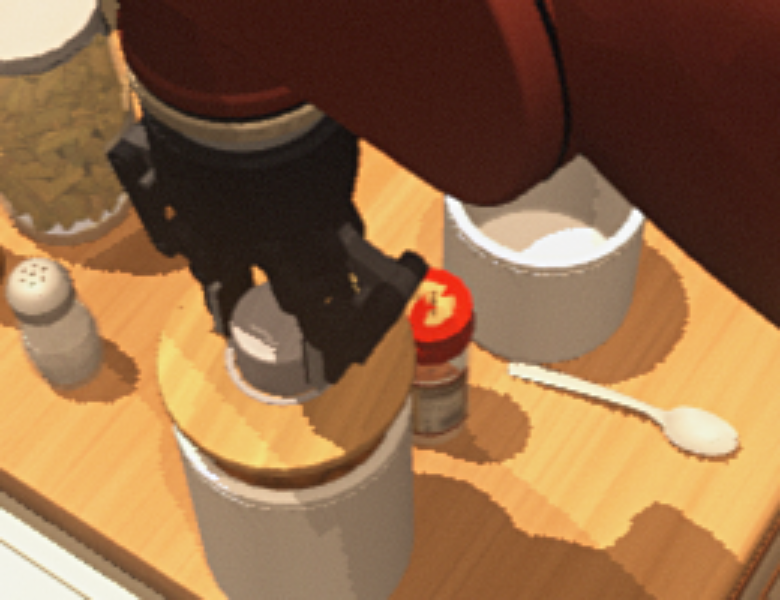

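The lid is centred over the mouth to within 1 mm and I can lower it.

Request:
servo_tool([
  [[0,0,0,-0.2,0],[0,0,0,-0.2,0],[0,0,0,-0.1,0],[0,0,0,-0.1,0],[0,0,0,-0.1,0],[0,0,0,-0.06,0],[0,0,0,0,0]],
])

```text
t: 15.4
eef_pos: [0.4427, -0.0543, 0.1933]
eef_rot: [-3.141, 0.001, 0.005]
contact_force: [0.0, -0.3, -2.4]
width: 0.0411
```

Request:
servo_tool([
  [[0,0,0,-0.06,0],[0,0,0,-0.06,0],[0,0,0,-0.04,0],[0,0,0,0,0]],
])

```text
t: 15.8
eef_pos: [0.4428, -0.0543, 0.1894]
eef_rot: [-3.141, 0.0, 0.005]
contact_force: [-0.0, 0.0, -2.9]
width: 0.0407
```

Request:
servo_tool([
  [[0,0,0,-0.04,0],[0,0,0,-0.04,0],[0,0,0,0,0]],
])

```text
t: 16.1
eef_pos: [0.4428, -0.0543, 0.1874]
eef_rot: [-3.142, 0.0, 0.005]
contact_force: [0.4, -0.5, -1.9]
width: 0.0412
```

Request:
servo_tool([
  [[0,0,0,-0.03,0],[0,0,0,0,0]],
])

```text
t: 16.3
eef_pos: [0.4429, -0.0544, 0.1868]
eef_rot: [3.142, -0.0, 0.005]
contact_force: [0.7, -0.3, -3.0]
width: 0.0412
```

Request:
servo_tool([
  [[0,0,0,-0.03,0],[0,0,0,0,0]],
])

```text
t: 16.5
eef_pos: [0.443, -0.0543, 0.1864]
eef_rot: [3.142, -0.0, 0.005]
contact_force: [-1.8, -0.8, 1.0]
width: 0.041
```

Request:
servo_tool([
  [[0,0,0,-0.03,0],[0,0,0,0,0]],
])

```text
t: 16.7
eef_pos: [0.443, -0.0544, 0.1855]
eef_rot: [3.141, -0.0, 0.005]
contact_force: [-1.9, 0.6, 2.2]
width: 0.041
```

```bash
python3 - <<'E'
from h import *
im,d,P,m=lidz('side')
cv2.imwrite('pics/c7.png',cv2.resize(im[150:350,180:440,::-1],None,fx=3,fy=3))
E
```

```text
lid p 0.6 [232.5, 253.7, 319.6, 320.2] z [0.1565 0.1574 0.1584 0.1598 0.1831]
tilt xy [ 0.0061 -0.006 ]
```

View pics/c7.png

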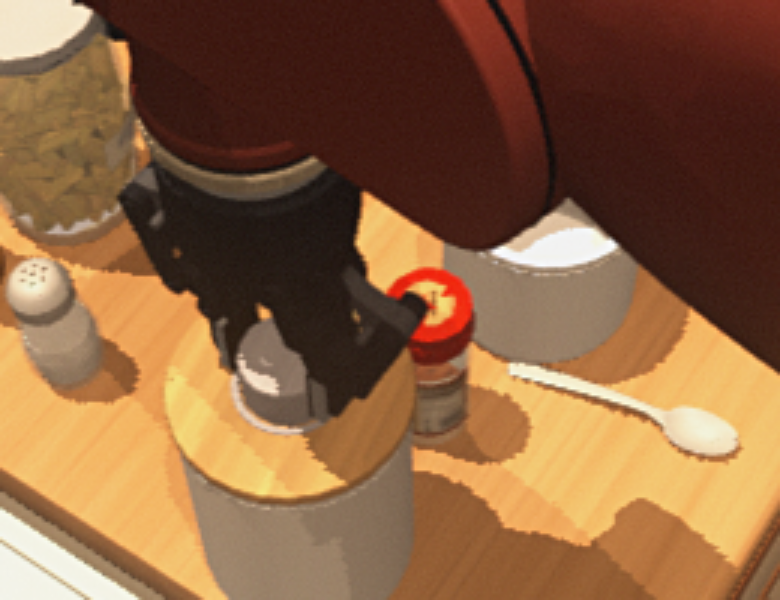

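The lid reads home and level, with wood top z about 0.1584 against an expected 0.158. I'll release it and rise.

Request:
servo_tool([
  [[1,0,0,0,0],[1,0,0,0,0],[1,0,0,0,0],[1,0,0,0.3,0],[1,0,0,0.6,0],[1,0,0,0.8,0],[1,0,0,0.8,0],[1,0,0,0.5,0],[0,0,0,0,0],[0,0,0,0,0]],
])

```text
t: 17.8
eef_pos: [0.4428, -0.0543, 0.26]
eef_rot: [3.142, 0.0, 0.005]
contact_force: [-0.6, 0.5, -0.1]
width: 0.0589
```

Request:
servo_tool([
  [[0,0,0,0,0],[0,0,0,0,0],[0,0,0,0,0],[0,0,0,0,0],[0,0,0,0,0]],
])

```text
t: 18.3
eef_pos: [0.4428, -0.0543, 0.2601]
eef_rot: [-3.141, 0.0, 0.005]
contact_force: [-0.4, 0.3, -0.1]
width: 0.0006
```

```bash
python3 - <<'E'
from h import *
print(sense()['eef_pos'],sense()['contact_force'],sense()['width'])
im,d,P,m=lidz('side')
r=viewer.masks_of('side','button_top')
for q in r: print(q['p'],q['bbox'],np.percentile(P[q['pixels']][:,2],[5,50,95]))
cv2.imwrite('pics/c8.png',cv2.resize(im[150:350,180:440,::-1],None,fx=3,fy=3))
E
```

```text
[ 0.44279483 -0.05431704  0.26006814] [-0.4342851   0.3089413  -0.06579267] 0.000576589550153984
lid p 0.86 [233.0, 244.2, 319.6, 320.3] z [0.1564 0.1574 0.1584 0.16   0.1847]
tilt xy [ 0.0019 -0.0023]
0.67 [259.5, 254.4, 294.8, 291.4] [0.16315332 0.18440758 0.18670776]
```

View pics/c8.png

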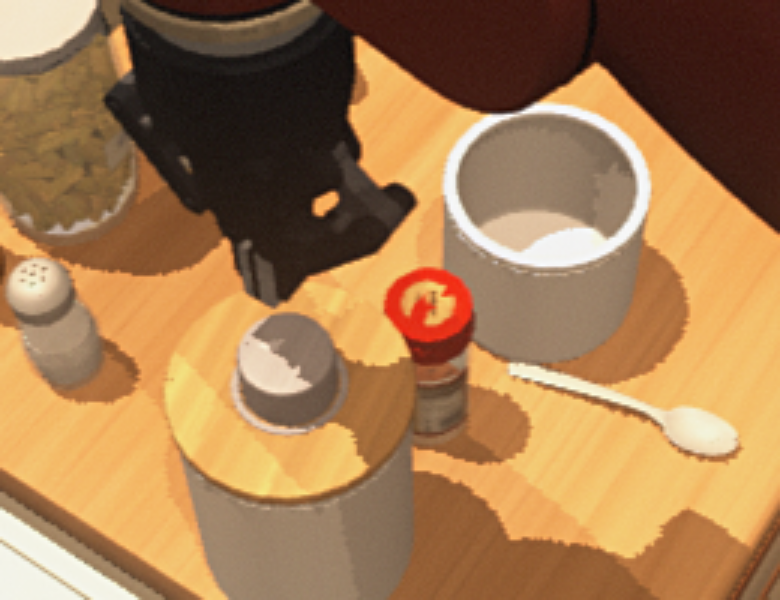

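Request:
servo_tool([
  [[0,0,0,-0.5,0],[0,0,0,-0.7,0],[0,0,0,-0.5,0],[0,0,0,-0.2,0],[0,0,0,-0.1,0],[0,0,0,-0.1,0],[0,0,0,-0.1,0],[0,0,0,-0.1,0],[0,0,0,0,0]],
])

```text
t: 19.35
eef_pos: [0.4431, -0.0544, 0.203]
eef_rot: [3.141, -0.001, 0.005]
contact_force: [-1.6, 0.6, 2.4]
width: -0.0004
```

Request:
servo_tool([
  [[0,0,0,-0.1,0],[0,0,0,-0.1,0],[0,0,0,-0.1,0],[0,0,0,-0.1,0],[0,0,0,-0.1,0],[0,0,0,0,0]],
])

```text
t: 19.95
eef_pos: [0.4432, -0.0544, 0.1902]
eef_rot: [3.141, -0.001, 0.005]
contact_force: [0.4, 1.0, 3.2]
width: 0.0003
```

Request:
servo_tool([
  [[0,0,0,-0.08,0],[0,0,0,-0.06,0],[0,0,0,-0.06,0],[0,0,0,-0.06,0],[0,0,0,0,0]],
])

```text
t: 20.45
eef_pos: [0.4432, -0.0544, 0.1838]
eef_rot: [3.141, -0.001, 0.005]
contact_force: [1.0, -0.9, 4.6]
width: -0.0
```

Request:
servo_tool([
  [[0,0,0,-0.04,0],[0,0,0,-0.03,0],[0,0,0,0,0]],
])

```text
t: 20.75
eef_pos: [0.4431, -0.0544, 0.1821]
eef_rot: [3.141, -0.001, 0.005]
contact_force: [1.9, -0.3, 4.9]
width: -0.0002
```

Request:
servo_tool([
  [[0,0,0,-0.03,0],[0,0,0,-0.02,0],[0,0,0,0,0]],
])

```text
t: 21.05
eef_pos: [0.4432, -0.0544, 0.1812]
eef_rot: [3.141, -0.001, 0.005]
contact_force: [2.5, -0.1, 6.5]
width: -0.0001
```

Request:
servo_tool([
  [[0,0,0,-0.02,0],[0,0,0,0,0]],
])

```text
t: 21.25
eef_pos: [0.4432, -0.0544, 0.1812]
eef_rot: [3.141, -0.001, 0.005]
contact_force: [-0.4, 0.8, 10.2]
width: -0.0003
```

Request:
servo_tool([
  [[0,0,0,-0.02,0],[0,0,0,0,0]],
])

```text
t: 21.45
eef_pos: [0.4432, -0.0544, 0.1811]
eef_rot: [3.141, -0.001, 0.005]
contact_force: [-1.8, 0.5, 12.8]
width: 0.0003
```

Request:
servo_tool([
  [[0,0,0,0.05,0],[0,0,0,0.15,0],[0,0,0,0.2,0],[0,0,0,0.6,0],[0,0,0,0.8,0],[0,0,0,0.8,0],[0,0,0,0.6,0],[0,0,0,0.3,0],[0,0,0,0,0]],
])

```text
t: 22.35
eef_pos: [0.4427, -0.0543, 0.2675]
eef_rot: [-3.142, 0.0, 0.005]
contact_force: [0.1, -0.8, -0.2]
width: 0.0001
```

```bash
python3 - <<'E'
from h import *
print(sense()['eef_pos'],sense()['contact_force'],sense()['width'])
im,d,P,m=lidz('side')
r=viewer.masks_of('side','button_top')
for q in r: print(q['p'],q['bbox'],np.percentile(P[q['pixels']][:,2],[5,50,95]))
cv2.imwrite('pics/c9.png',cv2.resize(im[150:350,180:440,::-1],None,fx=3,fy=3))
for n in ['side','top']:
    im,d=grab(n);P=cloud(n,d);x,y,z=P[...,0],P[...,1],P[...,2]
    mm=(z>.09)&(z<.108)&(np.hypot(x-.426,y+.254)<.065)
    print(n,mm.sum(), circ(plane_outline(n,mm,.1),.0535))
E
```

```text
[ 0.44271804 -0.05430941  0.26753361] [ 0.11528301 -0.81211482 -0.15729395] 5.670791166827844e-05
lid p 0.66 [232.1, 245.5, 318.6, 319.2] z [0.1565 0.1574 0.1583 0.1595 0.1649]
tilt xy [ 0.0021 -0.003 ]
0.78 [261.4, 262.6, 294.9, 290.3] [0.16122807 0.16518443 0.16733867]
side 1025 (array([ 0.42461571, -0.25057093]), np.float64(0.001325435259947523))
top 789 (array([ 0.42624723, -0.25562025]), np.float64(0.0007256461652595885))
```

View pics/c9.png

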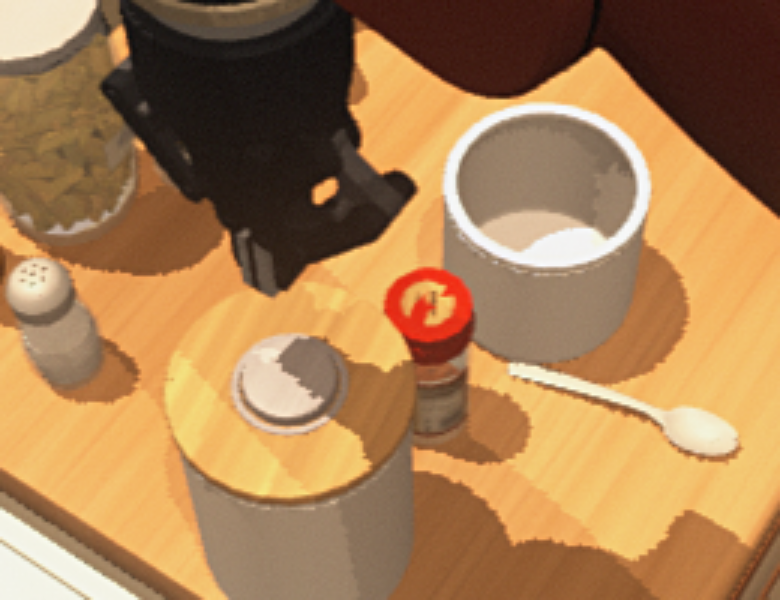

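The button stays down at 7 mm above the wood and the lid is home. About 39 s remain. When the lid was freed the short canister slid by about (-11, +4) mm. I'll put it back by gripping its near wall and sliding it, which can't tip it.

Request:
servo_tool([
  [[0.5,-0.3,-0.5,0,0],[0.5,-0.3,-0.9,0,0],[0.5,-0.3,-1,0,0],[0.5,-0.3,-1,0,0],[0.5,-0.3,-1,0,0],[0.5,-0.3,-1,0,0],[0.5,-0.3,-1,0,0],[0.5,-0.3,-0.8,0,0],[0.5,-0.3,-0.5,0,0],[0.5,0,-0.2,0,0]],
])

```text
t: 23.6
eef_pos: [0.3745, -0.2527, 0.2665]
eef_rot: [-3.141, 0.001, 0.003]
contact_force: [0.1, 0.1, -0.0]
width: 0.0424
```

Request:
servo_tool([
  [[0.5,0,0,-0.5,0],[0.5,0,0,-0.9,0],[0.5,0,0,-0.9,0],[0.5,0,0,-0.9,0],[0.5,0,0,-0.6,0],[0.5,0,0,-0.3,0],[0.5,0,0,0,0],[0.5,0,0,0,0]],
])

```text
t: 24.4
eef_pos: [0.3757, -0.2516, 0.165]
eef_rot: [3.141, -0.0, 0.006]
contact_force: [0.2, -0.2, 0.6]
width: 0.0424
```

```bash
python3 - <<'E'
from h import *
s=sense();print(s['t'],s['eef_pos'],s['contact_force'],s['width'])
im,d=grab('side');cv2.imwrite('pics/c10.png',cv2.resize(im[120:320,240:500,::-1],None,fx=3,fy=3))
P=cloud('side',d);x,y,z=P[...,0],P[...,1],P[...,2]
m=(z>.093)&(z<.103)&(abs(np.hypot(x-.425,y+.251)-.05)<.007); print(m.sum(),circ(P[m][:,:2],.0503))
E
```

```text
24.4 [ 0.37573807 -0.25163636  0.16504817] [ 0.1580054  -0.24113594  0.558097  ] 0.042434205505489674
849 (array([ 0.42555835, -0.25252227]), np.float64(0.0021588511685396356))
```

View pics/c10.png

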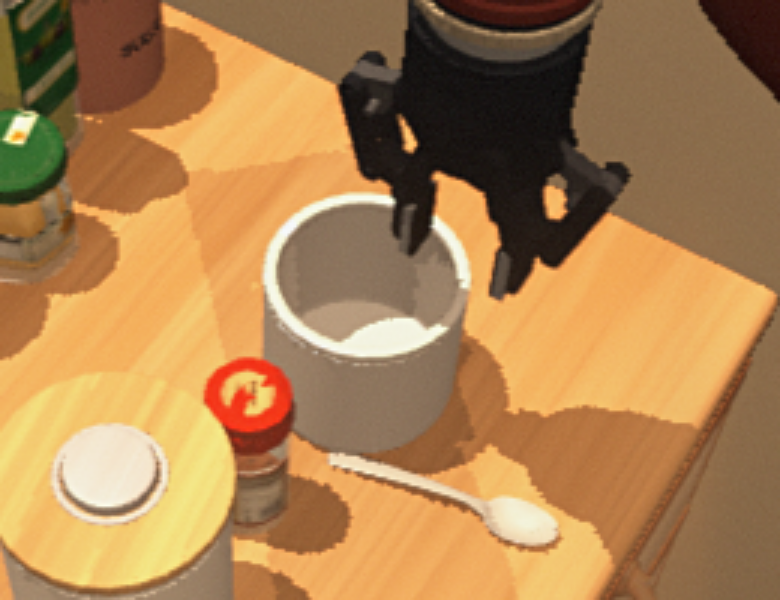

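Request:
servo_tool([
  [[0.5,0,0,-0.4,0],[0.5,0,0,-0.6,0],[0.5,0,0,-0.6,0],[0.5,0,0,-0.5,0],[0.5,0,0,-0.4,0],[0.5,0,0,0,0],[0.3,0,0,0,0]],
])

```text
t: 25.15
eef_pos: [0.3755, -0.2519, 0.1024]
eef_rot: [-3.142, 0.0, 0.005]
contact_force: [0.3, -0.2, -0.2]
width: 0.0291
```

Request:
servo_tool([
  [[0.2,0,0,0,0],[0.15,0,0,0,0],[0.12,0,0,0,0],[0.09,0,0,0,0],[0.06,0,0,0,0],[0,0,0,0,0],[0,0,0,0,0],[0,0,0,0,0]],
])

```text
t: 25.95
eef_pos: [0.3757, -0.2522, 0.103]
eef_rot: [3.141, -0.0, 0.005]
contact_force: [0.8, 1.3, 5.4]
width: 0.0056
```

```bash
cat > rim.py <<'E'
from h import *
s=sense();print(s['t'],s['eef_pos'],s['contact_force'],s['width'])
im,d=grab('side')
P=cloud('side',d);x,y,z=P[...,0],P[...,1],P[...,2]
for c0 in [(.425,-.251),(.435,-.256)]:
    m=(z>.093)&(z<.105)&(abs(np.hypot(x-c0[0],y-c0[1])-.05)<.007)&(im.max(2)>110); print(m.sum(),circ(P[m][:,:2],.0503),np.percentile(z[m],[5,50,95]))
import sys
cv2.imwrite('pics/'+sys.argv[1],cv2.resize(im[120:320,240:500,::-1],None,fx=3,fy=3))
E
python3 rim.py c11.png
```

```text
25.95 [ 0.37567665 -0.25216939  0.10303052] [0.84617765 1.25843063 5.3990972 ] 0.00555900080089622
558 (array([ 0.42480622, -0.25300706]), np.float64(0.0021202814331652813)) [0.09403516 0.09841872 0.10064703]
245 (array([ 0.42803792, -0.25424782]), np.float64(0.0019069243277871973)) [0.09414249 0.0984746  0.10062262]
```

View pics/c11.png

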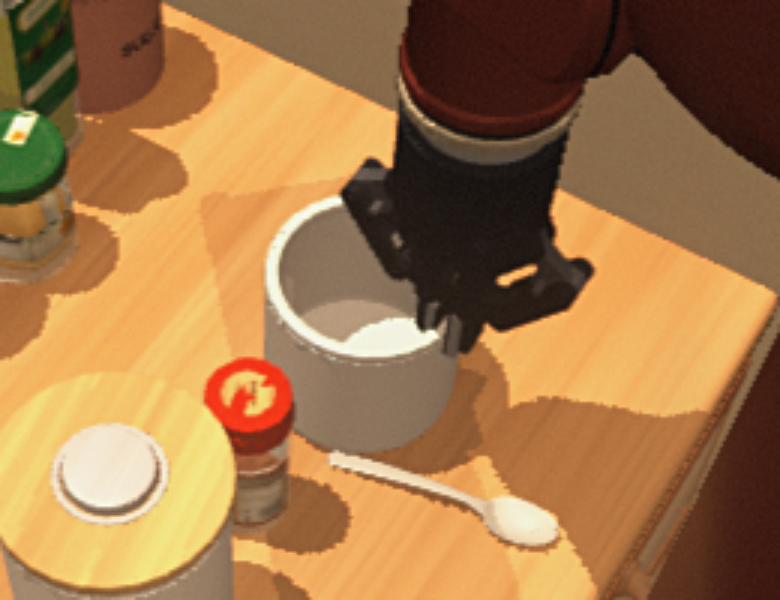

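The fingers hold the near wall at crop (445,320), clear of the jar and spoon. I'll slide it back now.

Request:
servo_tool([
  [[0,0.04,-0.02,0.02,0],[0,0.06,-0.02,0,0],[0,0.06,-0.02,0,0],[0,0.06,-0.03,0,0],[0,0.06,-0.03,0,0],[0,0.06,-0.03,0,0],[0,0.06,-0.02,0,0],[0,0,0,0,0]],
])

```text
t: 26.8
eef_pos: [0.3841, -0.2557, 0.1031]
eef_rot: [-3.14, 0.004, 0.006]
contact_force: [-6.9, 3.1, 10.9]
width: 0.0054
```

```bash
python3 rim.py c12.png
```

```text
26.8 [ 0.38414078 -0.25572361  0.10308067] [-6.91544299  3.07433609 10.91604735] 0.005367883797395543
235 (array([ 0.43106111, -0.25546379]), np.float64(0.0017797802917706022)) [0.09420569 0.0980721  0.1002426 ]
561 (array([ 0.43326433, -0.25644013]), np.float64(0.002202012873620565)) [0.09414795 0.0979864  0.10039393]
```

View pics/c12.png

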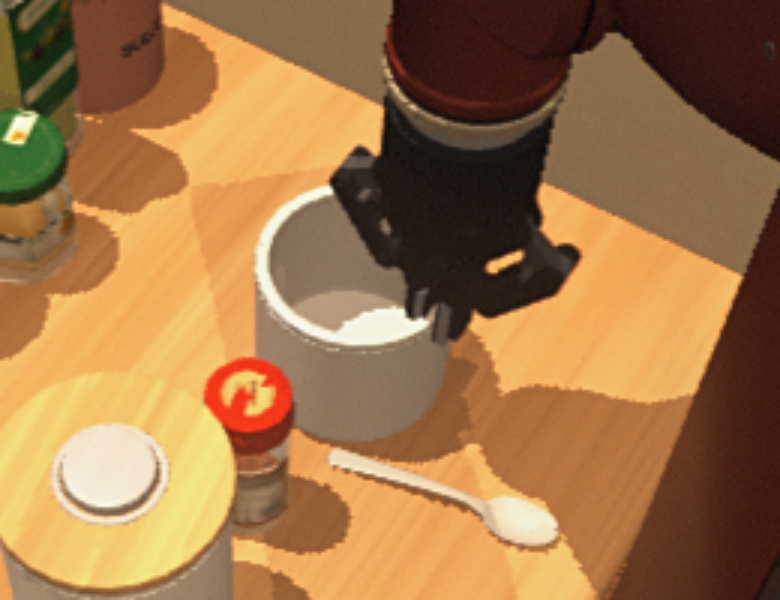

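The canister has slid back about 8.5 mm and is upright, so I'll open and withdraw.

Request:
servo_tool([
  [[0.1,0,0,0.02,0],[0.3,0,0,0,0],[0.5,0,0,0,0],[0.5,0,0,0,0],[0.5,0,0,0.4,0],[0.5,0,0,0.8,0],[0.5,0,0,1,0],[0.5,0,0,1,0],[0.5,0,0,1,0],[0.5,0,0,1,0]],
])

```text
t: 27.85
eef_pos: [0.3854, -0.2561, 0.2352]
eef_rot: [3.141, -0.001, 0.005]
contact_force: [-0.6, -0.5, 1.0]
width: 0.0428
```

Request:
servo_tool([
  [[0.5,0,1,0.5,0],[0.5,0,1,0.5,0],[0.5,0,1,0,0],[0.5,0,1,0,0],[0.5,0,1,0,0],[0.5,0,1,0,0],[0.5,0,1,0,0],[0.5,0,1,0,0],[0.5,0,1,0,0],[0.5,0,1,0,0]],
])

```text
t: 28.85
eef_pos: [0.3853, -0.0051, 0.2592]
eef_rot: [3.141, -0.001, 0.005]
contact_force: [-0.2, 0.5, 0.4]
width: 0.0425
```

Request:
servo_tool([
  [[0.5,0,1,0,0],[0.5,0,1,0,0],[0.5,0,1,0,0],[0.5,0,1,0,0],[0.5,0,1,0,0],[0.5,0,1,0,0],[0.5,0,1,0,0],[0.5,0,1,0,0],[0.5,0,0,0,0],[0.5,0,0,0,0]],
])

```text
t: 29.85
eef_pos: [0.3852, 0.1941, 0.2587]
eef_rot: [3.141, -0.0, 0.007]
contact_force: [0.8, -0.5, 0.5]
width: 0.0427
```

```bash
python3 - <<'E'
from h import *
s=sense();print(s['t'],s['eef_pos'],s['contact_force'])
for n in ['side','top']:
    im,d,P,m=lidz(n,n+'9.png');x,y,z=P[...,0],P[...,1],P[...,2]
    mm=(z>.09)&(z<.108)&(np.hypot(x-.435,y+.257)<.065)
    print(n,'short',circ(plane_outline(n,mm,.1),.0535))
    mm=(z>.15)&(z<.17)&(np.hypot(x-.4416,y+.056)<.065)
    print('lid',circ(plane_outline(n,mm,.159),.0555))
    r=viewer.masks_of(n,'button_top')
    for q in r[:2]: print('btn',q['p'],q['bbox'],np.percentile(P[q['pixels']][:,2],[5,50,95]))
a=cv2.imread('pics/side9.png')[100:400,160:520];b=cv2.imread('pics/top9.png')[120:420,200:560]
cv2.imwrite('pics/c13.png',cv2.hconcat([a,b]))
E
```

```text
29.85 [0.38524948 0.19405411 0.2587357 ] [ 0.81291107 -0.49636872  0.47296199]
lid p 0.89 [232.5, 279.5, 294.9, 317.9] z [0.1564 0.1572 0.1581 0.1591 0.1603]
tilt xy [ 0.0059 -0.0443]Traceback (most recent call last):
  File "<stdin>", line 6, in <module>
  File "h.py", line 20, in plane_outline
    c=max(c,key=cv2.contourArea)[:,0,:]
      ~~~^^^^^^^^^^^^^^^^^^^^^^^
ValueError: max() iterable argument is empty
```

The arm now blocks the side camera. I'll move it further out of the way.

Request:
servo_tool([
  [[0.5,0,1,0,0],[0.5,0,1,0,0],[0.5,0,1,0,0],[0.5,0,1,0,0],[0.5,0,1,0,0],[0.5,-0.5,1,0,0],[0.5,-0.5,1,0,0],[0.5,-0.5,1,0,0],[0.5,-0.5,1,0,0],[0.5,-0.5,1,0,0]],
])

```text
t: 30.95
eef_pos: [0.3232, 0.4439, 0.2586]
eef_rot: [3.142, -0.0, 0.003]
contact_force: [0.2, -0.3, 0.4]
width: 0.0428
```

Request:
servo_tool([
  [[0.5,-1,1,0,0],[0.5,-1,1,0,0],[0.5,-1,1,0,0],[0.5,-1,0.5,0,0],[0.5,-1,0.5,0,0],[0.5,0,0,0,0],[0.5,0,0,0,0]],
])

```text
t: 31.65
eef_pos: [0.1984, 0.5435, 0.2584]
eef_rot: [3.141, -0.001, 0.005]
contact_force: [-0.2, -0.2, -0.0]
width: 0.0428
```

```bash
python3 - <<'E'
from h import *
s=sense();print(s['t'],s['eef_pos'],s['contact_force'])
for n in ['side','top']:
    im,d,P,m=lidz(n,n+'9.png');x,y,z=P[...,0],P[...,1],P[...,2]
    try:
        mm=(z>.09)&(z<.108)&(np.hypot(x-.435,y+.257)<.065)
        print(n,'short',circ(plane_outline(n,mm,.1),.0535))
        mm=(z>.15)&(z<.17)&(np.hypot(x-.4416,y+.056)<.065)
        print('lid',circ(plane_outline(n,mm,.159),.0555))
    except Exception as e: print(e)
    r=viewer.masks_of(n,'button_top')
    for q in r[:2]: print('btn',q['p'],q['bbox'],np.percentile(P[q['pixels']][:,2],[5,50,95]))
a=cv2.imread('pics/side9.png')[100:400,160:520];b=cv2.imread('pics/top9.png')[120:420,200:560]
cv2.imwrite('pics/c13.png',cv2.hconcat([a,b]))
E
```

```text
31.65 [0.19841182 0.54348864 0.25842809] [-0.21422498 -0.16028131 -0.03214795]
lid p 0.81 [232.6, 242.4, 317.7, 318.7] z [0.1564 0.1573 0.1582 0.1594 0.1647]
tilt xy [ 0.0017 -0.0006]
side short (array([ 0.43217613, -0.254299  ]), np.float64(0.0013842716390319845))
lid (array([ 0.44090404, -0.05395671]), np.float64(0.000595641599312789))
btn 0.61 [258.6, 260.3, 294.9, 292.9] [0.15971639 0.1650188  0.16716064]
lid p 0.8 [237.3, 222.0, 305.4, 292.5] z [0.1578 0.1588 0.1598 0.1611 0.1662]
tilt xy [ 0.0017 -0.0014]
top short (array([ 0.43386859, -0.25931579]), np.float64(0.0006789450238188172))
lid (array([ 0.44208735, -0.05764095]), np.float64(0.0006408087308122938))
btn 0.72 [260.2, 239.8, 287.3, 269.7] [0.16285891 0.1667007  0.16895121]
```

View pics/c13.png

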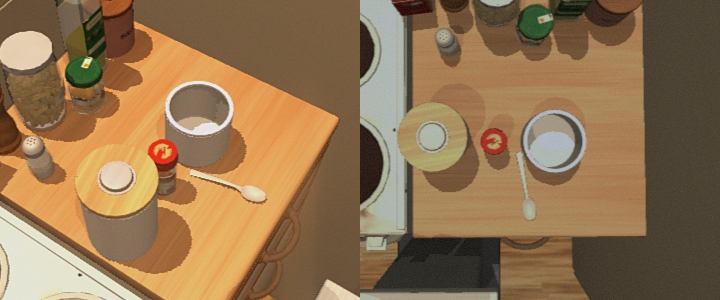

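Both views show the lid level on the tall canister with its button down, the jar undisturbed, and the short canister upright about 3 mm from where it started. I'll hand in.

```bash
python3 -c "
from cell import ctrl
print(ctrl.sign_off())"
```

```text
the job is handed in; nothing more can be done
None
```

The lid is on the tall canister, fully home and level, with its button latched down. I handed the job in at about 32 s of the 61 s allowed.

I pressed the button to its stop with about 12 N and it sprang up. I then lifted the lid off by the button, centred it over the tall mouth and lowered it in. Finally I pressed the button to the stop again, with about 13 N.

**Last checks, from both cameras with the arm withdrawn:**
- **Lid:** the wood top reads z of about 0.158 to 0.160 m, against 0.159 m for fully home. Tilt is under 0.2°, and it is centred to within about 0.5 mm of where each camera saw the mouth.
- **Button:** it stands about 7 mm above the wood, which is the latched position.
- **Tall canister and jar:** both are upright. I measured no shift of the tall canister, and the jar looks unmoved in the pictures.

**What did not go cleanly:**
- **Short canister:** it slid about 11 mm when the lid came free. I gripped its wall and slid it back, and it now stands upright about 3 mm from its starting place.
- **Spoon:** it looked slightly shifted in the side picture when the lid came off. I did not measure or correct that.

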